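# Check the seal of a jar of peaches

## Robot

A 6-joint arm with a two-finger parallel gripper is mounted at the origin on the work surface. World frame = base frame: x ahead of the robot, y to its left, z up, the work surface at z = 0. Lengths are in m, angles in rad, forces in N, time in s.
With the tool pointing down it reaches from about 0.35 to 0.775 m from the base axis. Payload 5.5 kg.
Tool frame: the origin (TCP) lies between the finger pads, 19 mm behind the fingertips; this is the grasp point; z points along the fingers, y is the line along which they close (so a half turn about z gives the same grasp; the last joint's range is limited). The gripper opens to 85 mm and grips with 20 to 120 N. Pads are 22 mm wide; open, the fingers measure 114 mm over their backs; the gripper's body (76 mm by 85 mm) begins 54 mm behind the grasp point. The pads swing forward as they close: fully open they stand 13 mm farther back than shut.
Start: joints at [1.172, 0.313, 0.046, 1.304, 0, 1.431], TCP at [0.147, 0.556, 0.25] pointing down, gripper open.
Joint ranges: [-2.76, 2.76], [-0.86, 1.69], [-1.03, 1.26], [-2.2, 2.34], [-1.47, 1.5], [-3.14, 3.14]. Speed limits (rad/s): [2.57, 2.57, 3.14, 3.14, 3.14, 3.14].

## Interface

Orientations are given as a unit quaternion [w, x, y, z].
In Python, from workcell import env gives the robot as it stands.
- The arm moves only by the tool move_arm, never from a script. Its argument "targets" is a list of rows, each a list of 3 entries, a list of its own where there are three numbers: the shift along the tool's x, y, z in mm, then the turn, a rotation vector about the tool's x, y, z in units of 10 degrees (1.0 is 10 degrees), then the closure, from -1 (fully open) to 1 (shut). In form: [[[dx, dy, dz], [ax, ay, az], gripper], ...]. A call has 1 to 5 rows; each row is the pose to reach, as a shift and turn from the pose commanded when the call began, along the tool's axes at that moment; what a row does not reach only later rows make up. A row lasts 1/8 s, in which the tool goes at most 62.5 mm and 10.7 degrees, less where a joint would pass 70% of its speed; a pose out of reach is approached as far as the arm can. A call with a gripper value outside its range is refused whole. The fingers move at their own pace and stop on an object; "squeeze" is the grip in N (left out, the last holds). Time passes only in rows, so rows that repeat a pose let the fingers close. It gives the time, the measured TCP pose, the force, the opening and the grip force at its end, in the units of the state.
- env.get_state(): the state, without advancing time (a new reading comes with each control period).
- env.read_camera(name): name is "scene" or "top" or "wrist"; returns a dict with "pixels" (400x640x3 uint8, red, green, blue), "fovy" (degrees; the focal length in pixels is half the picture's height over the tangent of half this angle, whatever the lens; pixels are square), "cx", "cy" (the principal point, pixels), "extrinsics" (4x4, takes a point from world to camera coordinates); the wrist camera has in their place "mount" (4x4, takes a point from camera to tool coordinates, whose origin is the TCP and whose axes are the flange's). Camera axes: x right, y up, looking along -z (the intrinsics and any distortion apply to the point x, -y, -z); pixel columns grow to the right and rows downward; lengths in m; the calibration is good to about 2 mm. A picture is of the moment at which its call begins: read the wrist's pose just before it. There is no depth.
- env.hand_in(): hands the job in; it is judged then, once.
Trained networks look in a picture, given as the dict that the camera call returned (one of the last four; its "shot" number tells which), for a name from the list of things; names that differ only in an ending like _2 or _b are one class to them, and where a whole thing is asked for, a point or a joint stands for the part that bears it (a point fixed in the world has none). Each returns a list of dicts, best first, with "confidence" (0 to 1); they miss things now and then, are a little off and sometimes report something else, mostly with a low value. They report only what shows in the picture. A call takes as long as a camera call.
- env.spot_in(thing, picture): "centre" ([x, y, z] in m, in world coordinates, good to about 4 mm: the middle of the surface that is visible of it).
- env.regions_of(thing, picture): "mask" (400x640 bool, what is visible of it).
- env.landmark_of(thing, picture): "centre" ([x, y, z] in m, in world coordinates, good to about 4 mm: a listed point, or the origin of a listed thing).
The state is a dict: "clock": time; "joint_pos": joint angles; "qvel": joint speeds; "tau": joint torques, N m; "tcp_pos": TCP position; "orientation": TCP orientation; "wrist_force": force on the tool from outside, world axes, zero at the start; "ft_torque": the same for the moment, N m; "finger_gap": finger opening in m; "grip_force": force on a finger pad.
Only numpy, scipy, OpenCV 4.12 (cv2) and the standard library are available. Lean on these libraries where they do the work, as an engineer would, in place of code of your own. Each camera call takes 0.05 s, during which the arm holds its last target. There are 200 camera calls.

## Task

The jar of peaches with the white lid looks as if it has not sealed: press the middle of its lid down gently with the fingertips until it clearly gives, then let it spring back and draw the hand well clear of the jar. Do not lift, tip or shift that jar; the other five jars are still cooling, so do not touch them at all, and leave the tools on the table where they are.

Things in the scene. Friction and masses are not known exactly. Their poses are not given: they have to be found in the camera images.
- peaches: The jar to check: closed glass preserving jar of orange peaches, the only jar with a WHITE lid (in a gold screw band 76 mm across); 130 mm high, 81 mm diameter, about 0.75 kg, loose, standing upright on the cooling board. Origin: centre of its underside; z up along the jar.
- peaches_lid_top (a point): Centre of the springy middle of the white lid, at the level of the top of the screw band (130 mm above the jar's origin). The springy middle is a flat disc 41 mm across, standing level with the band; around it lie a rigid white border, 1.5 mm lower, out to 58 mm across, and then the rigid gold band. Pressing on border or band does not move the middle. z up along the jar.
- peaches_lid (a joint): How far the middle of the white lid is pressed in, m: 0 at rest, 0.0045 fully in. It is springy, 1.5 N per mm (fully in takes about 7 N, after which it is rigid, so a fast poke strikes the end hard and a press at 10 to 20 mm/s does not), and comes back when let go; an unsealed lid like this one has clearly given when it is about half way in.
- plums: Closed glass preserving jar of dark purple plums, with a gold lid and gold screw band 76 mm across; 175 mm high, 97 mm diameter, about 1.35 kg, loose, standing upright on the cooling board. Origin: centre of its underside; z up along the jar. Still cooling: leave alone.
- beets: Closed glass preserving jar of dark crimson beets, with a gold lid and gold screw band 76 mm across; 130 mm high, 81 mm diameter, about 0.75 kg, loose, standing upright on the cooling board. Origin: centre of its underside; z up along the jar. Still cooling: leave alone.
- beans: Closed glass preserving jar of green beans, with a gold lid and gold screw band 76 mm across; 175 mm high, 97 mm diameter, about 1.35 kg, loose, standing upright on the cooling board. Origin: centre of its underside; z up along the jar. Still cooling: leave alone.
- pears: Closed glass preserving jar of cream pears, with a gold lid and gold screw band 76 mm across; 130 mm high, 81 mm diameter, about 0.75 kg, loose, standing upright on the cooling board. Origin: centre of its underside; z up along the jar. Still cooling: leave alone.
- cherries: Closed glass preserving jar of bright red cherries, with a gold lid and gold screw band 76 mm across; 130 mm high, 81 mm diameter, about 0.75 kg, loose, standing upright on the cooling board. Origin: centre of its underside; z up along the jar. Still cooling: leave alone.
- board: Fixed wooden cooling board of three planks, 280 mm (its x) by 410 mm (its y), top 30 mm above the table. Origin: centre of its underside. The six jars stand on it in two rows of three, about 130 mm apart, in any arrangement; free gaps between jars are 20 to 60 mm.
- funnel: Loose blue plastic canning funnel standing mouth down, 124 mm across, 75 mm high, left of the board. Origin: centre of its underside.
- lifter: Loose jar lifter (tongs) lying flat, red grips, 200 mm long along its x, 100 mm wide, 12 mm high, right of the board. Origin: its pivot, on the table.
- bands: Loose stack of four gold screw bands, 76 mm across, 74 mm high, between the board and the robot, to the right. Origin: centre of its underside.

How it is judged:
By the outcome, as a careful person would: the job done as asked, in the order asked, and still so for the second after the job is handed in, with the robot touching nothing.
It also fails if it takes over 35 s, if anything falls off the work surface, if the arm or the gripper's body presses on something with over 40 N, if the wrist force passes 120 N, or if a joint passes its speed limit or range.

## Working session

There is one attempt and no reset: what is moved stays moved. The work goes in short steps, Python scripts to look and compute and a tool call to move; the robot and the scene stay as the last step left them, time stands still between calls to the robot, and variables do not carry over. Pictures are saved under pics/ and viewed, at most 10 in all, crops included, and the job is handed in when it is done.

Besides the shell and the picture viewer there is one more tool, called after "Call:" in YAML: its name, and indented under it one key for each argument. move_arm: Moves the arm, as the interface text tells. Its arguments: {"type":"object","properties":{"targets":{"type":"array","items":{"type":"array"}},"squeeze":{"type":"number"}},"required":["targets"]}

```bash
mkdir -p pics; python3 - <<'E'
from workcell import env
import cv2
s=env.get_state();print({k:s[k] for k in('clock','tcp_pos','orientation','wrist_force','finger_gap')})
for c in('top','scene'):
    p=env.read_camera(c);cv2.imwrite(f'pics/{c}1.png',p['pixels'][:,:,::-1])
    for t in('peaches_lid_top','peaches'):
        print(c,t,[(r['centre'],r['confidence']) for r in env.landmark_of(t,p)][:3])
    print([(r['centre'],r['confidence']) for r in env.spot_in('peaches',p)][:2])
    if c=='top':
        for t in('plums','beets','beans','pears','cherries'):print(t,[(r['centre'],r['confidence']) for r in env.landmark_of(t,p)][:1])
    print(p['fovy'],p['cx'],p['cy'],p['extrinsics'],[k for k in p])
E
```

```text
{'clock': 0.0, 'tcp_pos': array([0.14697755, 0.55541426, 0.24908839]), 'orientation': array([-2.39425102e-04,  1.29047518e-01,  9.91637981e-01, -8.91697889e-04]), 'wrist_force': array([ 1.072278  , -0.07816203,  0.09900283]), 'finger_gap': 0.08588265850995437}
top peaches_lid_top [([0.5166, 0.1902, 0.1613], 0.59)]
top peaches [([0.5142, 0.1896, 0.0313], 0.95), ([0.4739, -0.439, -0.0029], 0.54)]
[([0.5015, 0.1827, 0.1546], 0.98)]
plums [([0.4745, -0.0704, 0.0276], 0.64)]
beets [([0.6391, 0.1713, 0.0285], 0.89)]
beans [([0.5031, 0.0607, 0.028], 0.8)]
pears [([0.5997, -0.087, 0.0273], 0.94)]
cherries [([0.6225, 0.035, 0.0279], 0.6)]
42.31599260716764 319.8453713677629 201.28893957127553 [[ 0.03002464 -0.999435    0.01510663 -0.02611727]
 [ 0.98220665  0.03230344  0.18500429 -0.4909701 ]
 [-0.18538776  0.00928315  0.9826216  -1.52595058]
 [ 0.          0.          0.          1.        ]] ['pixels', 'fovy', 'cx', 'cy', 'extrinsics', 'shot']
scene peaches_lid_top [([0.5132, 0.1886, 0.1619], 0.53)]
scene peaches [([0.5166, 0.1923, 0.033], 0.83)]
[([0.5408, 0.1875, 0.1526], 0.95)]
42.21392938085893 323.57732873902023 203.8337501486256 [[ 4.24910832e-03  9.99973151e-01  5.97019969e-03 -6.92089936e-03]
 [-8.44914712e-01  3.96679596e-04  5.34900900e-01  3.27099281e-01]
 [ 5.34884170e-01 -7.31716141e-03  8.44893712e-01 -1.81903935e+00]
 [ 0.00000000e+00  0.00000000e+00  0.00000000e+00  1.00000000e+00]] ['pixels', 'fovy', 'cx', 'cy', 'extrinsics', 'shot']
```

View pics/top1.png

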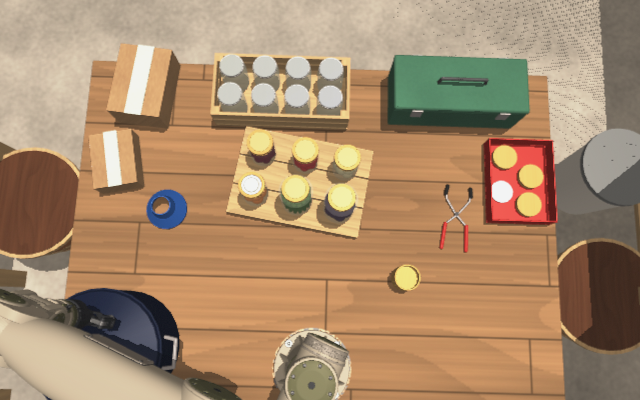

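View pics/scene1.png

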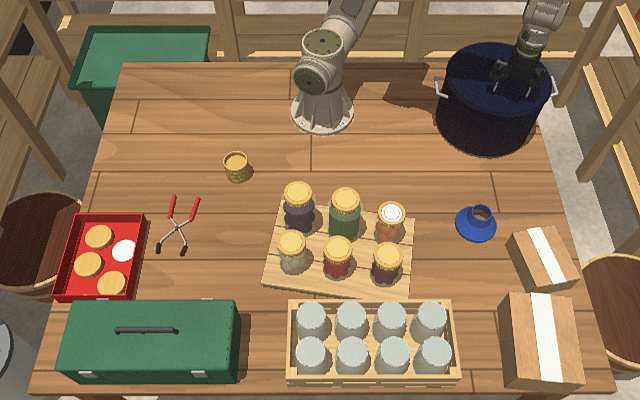

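The white lid shows at about (252,185) in the top view and (391,213) in the scene view. Both agree with the networks: about (0.515, 0.190). The gripper is above the dark pot, so I'll go up first. Next I'll refine the lid centre from pixels.

```bash
cat > h.py <<'E'
import numpy as np,cv2
from scipy.spatial.transform import Rotation as R
def rot(s): return R.from_quat(np.roll(s['orientation'],-1)).as_matrix()
def white(p,guess,r=25):
    im=p['pixels'].astype(int);hsv=cv2.cvtColor(p['pixels'],cv2.COLOR_RGB2HSV)
    m=((hsv[...,1]<60)&(hsv[...,2]>150)).astype(np.uint8)
    k=np.zeros_like(m);cv2.circle(k,tuple(int(v) for v in guess),r,1,-1);m&=k
    n,l,st,c=cv2.connectedComponentsWithStats(m);i=1+np.argmax(st[1:,4]);return c[i],st[i]
def ray(p,uv,E,z):  # E camera->world
    f=200/np.tan(np.radians(p['fovy'])/2)
    d=E[:3,:3]@np.array([(uv[0]-p['cx'])/f,-(uv[1]-p['cy'])/f,-1.]);o=E[:3,3]
    return o+d*(z-o[2])/d[2]
E
python3 - <<'E'
from h import *
from workcell import env
for c,g in(('top',(252,185)),('scene',(391,213))):
    p=env.read_camera(c);uv,st=white(p,g,18);print(c,uv,st,ray(p,uv,np.linalg.inv(p['extrinsics']),.159))
s=env.get_state();print(rot(s).T@(np.array([.515,.19,.30])-s['tcp_pos']),rot(s))
E
```

```text
top [250.96540881 184.33018868] [241 175  21  20 318] [0.51265534 0.18679353 0.159     ]
scene [391.21885522 212.60942761] [381 204  21  18 297] [0.51615229 0.18785922 0.159     ]
[-0.44920385 -0.25958063 -0.04996328] [[-9.66702969e-01  2.55901077e-01  8.97589177e-05]
 [ 2.55901089e-01  9.66702957e-01  1.62254728e-04]
 [-4.52490515e-05  1.79821532e-04 -9.99999983e-01]]
```

Call:
move_arm:
  targets:
    - [[0, 0, -60], [0, 0, 0], 1]
    - [[0, 0, -100], [0, 0, 0], 1]

```text
clock: 1.0
tcp_pos: [0.1471, 0.5557, 0.3519]
orientation: [0.0, 0.129, 0.992, 0.0]
wrist_force: [0.5, 0.0, 0.2]
finger_gap: 0.0513
grip_force: 0.0
```

Call:
move_arm:
  targets:
    - [[-45, -26, 0], [0, 0, 0], 1]
    - [[-95, -55, 0], [0, 0, 0], 1]
    - [[-145, -84, 0], [0, 0, 0], 1]
    - [[-195, -113, 0], [0, 0, 0], 1]
    - [[-245, -142, 0], [0, 0, 0], 1]

```text
clock: 1.62
tcp_pos: [0.3487, 0.3545, 0.3503]
orientation: [0.0, 0.129, 0.992, 0.0]
wrist_force: [0.1, 1.0, 0.4]
finger_gap: 0.0002
grip_force: 0.0
```

Call:
move_arm:
  targets:
    - [[-50, -29, 0], [0, 0, 0], 1]
    - [[-100, -58, 0], [0, 0, 0], 1]
    - [[-150, -88, 0], [0, 0, 0], 1]
    - [[-204, -118, 20], [0, 0, 0], 1]
    - [[-204, -118, 50], [0, 0, 0], 1]

```text
clock: 2.25
tcp_pos: [0.5182, 0.1866, 0.2997]
orientation: [0.001, 0.132, 0.991, 0.0]
wrist_force: [-0.9, 0.9, -0.5]
finger_gap: -0.0001
grip_force: 0.0
```

```bash
python3 - <<'E'
from h import *
from workcell import env
s=env.get_state();p=env.read_camera('wrist');cv2.imwrite('pics/w1.png',p['pixels'][:,:,::-1])
T=np.eye(4);T[:3,:3]=rot(s);T[:3,3]=s['tcp_pos'];E=T@p['mount']
np.save('E.npy',E);print(s['clock'],s['tcp_pos'],s['finger_gap'],E)
f=200/np.tan(np.radians(p['fovy'])/2)
def proj(P):
    q=np.linalg.inv(E)@np.append(P,1);return f*q[0]/-q[2]+p['cx'],f*-q[1]/-q[2]+p['cy'],-q[2]
g=proj([.515,.188,.159]);print(g,f)
print([(r['centre'],r['confidence']) for r in env.landmark_of('peaches_lid_top',p)])
try:
    uv,st=white(p,g[:2],int(f*.045/g[2]));print(uv,st,ray(p,uv,E,.159))
except Exception as e:print(e)
E
```

```text
2.25 [0.51819016 0.18658887 0.29967086] -9.653287089108596e-05 [[ 2.60938881e-01 -9.25576208e-01 -2.74261890e-01  4.49271783e-01]
 [ 9.65355269e-01  2.50281450e-01  7.38132765e-02  2.05611344e-01]
 [ 3.22850926e-04 -2.84020914e-01  9.58818031e-01  4.24144194e-01]
 [ 0.00000000e+00  0.00000000e+00  0.00000000e+00  1.00000000e+00]]
(np.float64(318.86239174902124), np.float64(180.97173818275368), np.float64(0.2735517301833603)) 283.3316132182792
[([0.5127, 0.1916, 0.1586], 0.71)]
[318.27919361 180.07873716] [ 289  151   60   58 2629] [0.51399524 0.18768879 0.159     ]
```

View pics/w1.png

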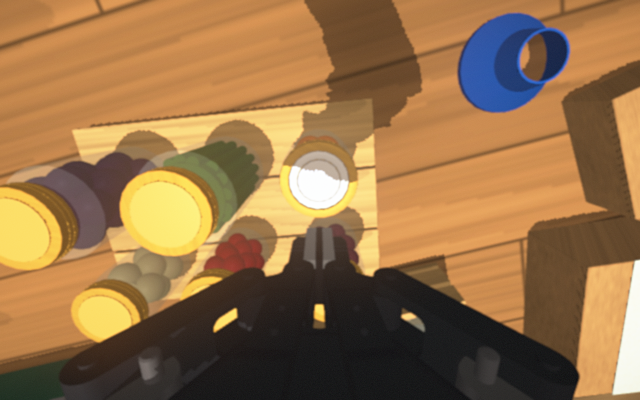

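The wrist view shows the white lid at (319,180), ringed by its gold band. That puts it at (0.514, 0.188), which agrees with the other cameras. The shut fingertips are at (320,235). I'll descend to just above the lid and check alignment there.

Call:
move_arm:
  targets:
    - [[-0.5, -1.8, 40], [0, 0, 0], 1]
    - [[-0.5, -1.8, 75], [0, 0, 0], 1]
    - [[-0.5, -1.8, 100], [0, 0, 0], 1]
    - [[-0.5, -1.8, 108], [0, 0, 0], 1]
    - [[-0.5, -1.8, 108], [0, 0, 0], 1]

```text
clock: 2.98
tcp_pos: [0.5147, 0.1883, 0.1929]
orientation: [0.0, 0.129, 0.992, 0.0]
wrist_force: [0.6, 0.0, -0.1]
finger_gap: -0.0003
grip_force: 0.0
```

```bash
python3 - <<'E'
from h import *
from workcell import env
s=env.get_state();p=env.read_camera('wrist')
T=np.eye(4);T[:3,:3]=rot(s);T[:3,3]=s['tcp_pos'];E=T@p['mount']
f=200/np.tan(np.radians(p['fovy'])/2)
def proj(P):
    q=np.linalg.inv(E)@np.append(P,1);return f*q[0]/-q[2]+p['cx'],f*-q[1]/-q[2]+p['cy'],-q[2]
print(s['clock'],s['tcp_pos'],s['wrist_force'],proj(s['tcp_pos']-[0,0,.019]),proj([.5143,.188,.159]))
ims=[p['pixels']]
for c,g in(('top',(252,185)),('scene',(391,213))):
    q=env.read_camera(c)['pixels'];ims.append(cv2.resize(q[g[1]-40:g[1]+40,g[0]-40:g[0]+40],(400,400),interpolation=cv2.INTER_CUBIC))
cv2.imwrite('pics/w2.png',cv2.resize(p['pixels'][100:350,170:470],(720,600))[:,:,::-1])
cv2.imwrite('pics/ts2.png',np.hstack(ims[1:])[:,:,::-1])
E
```

```text
2.975 [0.51470995 0.18834095 0.19289693] [ 0.61337229  0.00549064 -0.1113008 ] (np.float64(318.0487420499371), np.float64(241.3572149506439), np.float64(0.1578829512043635)) (np.float64(317.3979694589266), np.float64(229.83121666478868), np.float64(0.17208879480437078))
```

View pics/w2.png

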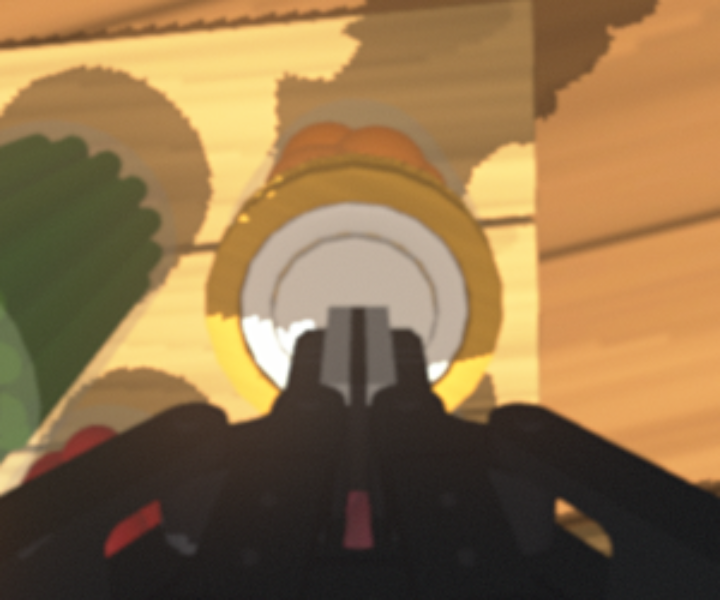

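View pics/ts2.png

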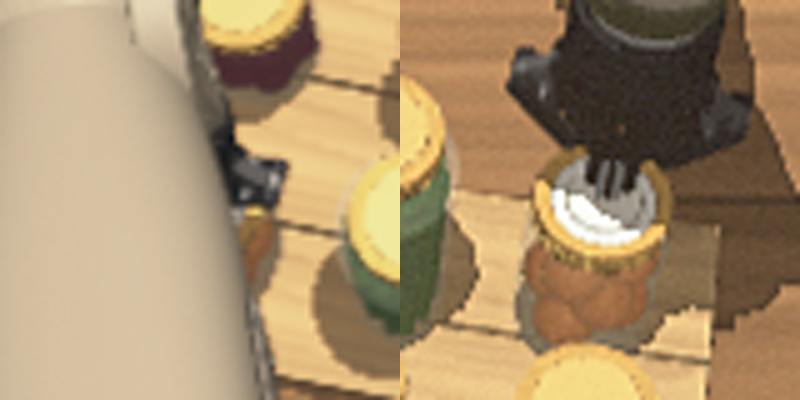

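The crop shows the springy disc centred at about (355,312), matching the projected estimate to within 1 px. The shut fingertips are centred at x of about 358 and have clear space around them. The scene crop shows the hand above the lid only, clear of the beans. I'll correct by about 1 mm, then press slowly while watching force.

Call:
move_arm:
  targets:
    - [[1, -0.7, 3], [0, 0, 0], 1]
    - [[1, -0.7, 6], [0, 0, 0], 1]
    - [[1, -0.7, 8], [0, 0, 0], 1]
    - [[1, -0.7, 9.5], [0, 0, 0], 1]
    - [[1, -0.7, 11], [0, 0, 0], 1]

```text
clock: 3.75
tcp_pos: [0.5135, 0.1873, 0.1808]
orientation: [-0.0, 0.129, 0.992, 0.0]
wrist_force: [0.6, 0.8, -0.9]
finger_gap: 0.0002
grip_force: 0.0
```

Call:
move_arm:
  targets:
    - [[0, 0, 1], [0, 0, 0], 1]
    - [[0, 0, 2], [0, 0, 0], 1]
    - [[0, 0, 2], [0, 0, 0], 1]

```text
clock: 4.12
tcp_pos: [0.5135, 0.1873, 0.1789]
orientation: [-0.0, 0.129, 0.992, 0.0]
wrist_force: [0.2, -0.5, -0.9]
finger_gap: 0.0
grip_force: 0.0
```

Call:
move_arm:
  targets:
    - [[0, 0, 1], [0, 0, 0], 1]
    - [[0, 0, 1.5], [0, 0, 0], 1]
    - [[0, 0, 1.5], [0, 0, 0], 1]

```text
clock: 4.5
tcp_pos: [0.5137, 0.1874, 0.1777]
orientation: [0.0, 0.129, 0.992, 0.0]
wrist_force: [-0.3, -1.1, 1.8]
finger_gap: 0.0001
grip_force: 0.8
```

Call:
move_arm:
  targets:
    - [[0, 0, 1], [0, 0, 0], 1]
    - [[0, 0, 1.7], [0, 0, 0], 1]
    - [[0, 0, 1.7], [0, 0, 0], 1]

```text
clock: 4.88
tcp_pos: [0.5137, 0.1874, 0.176]
orientation: [0.0, 0.129, 0.992, 0.0]
wrist_force: [-1.4, 0.6, 4.4]
finger_gap: -0.0004
grip_force: 2.0
```

```bash
python3 - <<'E'
from workcell import env
for _ in range(4):
    s=env.get_state();print(s['tcp_pos'],s['wrist_force']);env.read_camera('wrist')
E
```

```text
[0.51365913 0.18737456 0.17603341] [-1.41468307  0.55427263  4.38846083]
[0.5136379  0.18737441 0.17600429] [-0.38717053 -0.45028688  4.39709827]
[0.51363277 0.18736754 0.17600301] [-1.09747917  0.46407183  3.61318435]
[0.51363191 0.18737275 0.17597675] [-1.32512626  0.42886744  4.60573978]
```

The slope is about 1.5 N/mm, so this is the spring and not the rim. I'll go a little further for a clear give, then release slowly.

Call:
move_arm:
  targets:
    - [[0, 0, 0.7], [0, 0, 0], 1]
    - [[0, 0, 0.7], [0, 0, 0], 1]
    - [[0, 0, 0.7], [0, 0, 0], 1]

```text
clock: 5.45
tcp_pos: [0.5136, 0.1874, 0.1753]
orientation: [0.0, 0.129, 0.992, 0.0]
wrist_force: [-1.4, -0.2, 4.7]
finger_gap: -0.0
grip_force: 2.6
```

Call:
move_arm:
  targets:
    - [[0, 0, -1], [0, 0, 0], 1]
    - [[0, 0, -2.5], [0, 0, 0], 1]
    - [[0, 0, -4.5], [0, 0, 0], 1]
    - [[0, 0, -8], [0, 0, 0], 1]
    - [[0, 0, -15], [0, 0, 0], 1]

```text
clock: 6.08
tcp_pos: [0.5132, 0.1873, 0.1899]
orientation: [-0.001, 0.129, 0.992, -0.0]
wrist_force: [1.0, 0.3, -0.2]
finger_gap: 0.0003
grip_force: 0.0
```

Call:
move_arm:
  targets:
    - [[0, 0, -20], [0, 0, 0], 1]
    - [[0, 0, -50], [0, 0, 0], 1]
    - [[0, 0, -90], [0, 0, 0], 1]
    - [[0, 0, -130], [0, 0, 0], 1]
    - [[0, 0, -150], [0, 0, 0], 1]

```text
clock: 6.7
tcp_pos: [0.5141, 0.1874, 0.3431]
orientation: [0.002, 0.129, 0.992, 0.001]
wrist_force: [0.8, 0.5, 0.5]
finger_gap: -0.0004
grip_force: 0.0
```

Call:
move_arm:
  targets:
    - [[40, 23, 0], [0, 0, 0], 1]
    - [[80, 46, 0], [0, 0, 0], 1]
    - [[120, 69, 0], [0, 0, 0], 1]
    - [[140, 81, 0], [0, 0, 0], 1]
    - [[140, 81, 0], [0, 0, 0], 1]

```text
clock: 7.32
tcp_pos: [0.3979, 0.3024, 0.3408]
orientation: [0.0, 0.128, 0.992, 0.0]
wrist_force: [1.4, 0.7, 0.4]
finger_gap: -0.0
grip_force: 0.0
```

```bash
python3 - <<'E'
from h import *
from workcell import env
p=env.read_camera('top');cv2.imwrite('pics/top3.png',p['pixels'][:,:,::-1])
for c,g in(('top',(252,185)),('scene',(391,213))):
    p=env.read_camera(c);uv,st=white(p,g,18);print(c,uv,st,ray(p,uv,np.linalg.inv(p['extrinsics']),.159))
s=env.get_state();print(s['clock'],s['tcp_pos'],s['wrist_force'],abs(s['qvel']).max())
E
```

```text
top [250.96540881 184.33018868] [241 175  21  20 318] [0.51265534 0.18679353 0.159     ]
scene [391.21885522 212.60942761] [381 204  21  18 297] [0.51615229 0.18785922 0.159     ]
7.475 [0.39948378 0.30109426 0.34026244] [-1.24665372  0.27129279  0.13884354] 0.013654635386577503
```

View pics/top3.png

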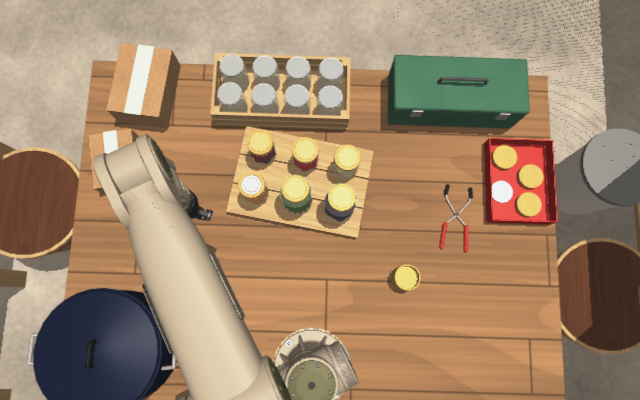

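The jar is back at exactly the same pixels, with the lid at (251,184) in the top view. Every other jar and tool is where it was, and the hand is well clear.

```bash
python3 -c "
from workcell import env
print(env.hand_in())"
```

```text
the job is handed in; nothing more can be done
None
```

I pressed the middle of the white peach lid in about 3.5 mm of its 4.5 mm travel (about 5 N), so it clearly gave; I then let it go and drew the hand well clear, the jar has not moved in the images, nothing else was touched, and the job is handed in.

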